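Open the hob lid and switch the child-safe knob to high

ROBOT

A 6-joint arm with a two-finger parallel gripper is mounted at the origin on the work surface. World frame = base frame: x ahead of the robot, y to its left, z up, the work surface at z = 0. Lengths are in m, angles in rad, forces in N, time in s.
With the tool pointing down it reaches from about 0.4 to 0.825 m from the base axis. Payload 7 kg.
Tool frame: the origin (TCP) lies at the centre of the arm's flange, where the gripper is bolted on; the fingertips stand 178 mm ahead of it and the grasp point (between the pads) lies 159 mm ahead of it; z points along the fingers, y is the line along which they close (so a half turn about z gives the same grasp; the last joint's range is limited). The gripper opens to 88 mm and grips with 3 to 60 N. Pads are 19 mm wide; open, the fingers measure 130 mm over their backs; the gripper's body (78 mm by 193 mm) begins 47 mm behind the grasp point.
Start: joints at [1.619, 0.359, 0.012, 0, -1.224, -0.288], TCP at [0.16, 0.656, 0.405] pointing down, gripper open.
Joint ranges: [-3.07, 3.07], [-1.43, 2.12], [-1.02, 1.25], [-3.03, 1.67], [-3.05, -0], [-3.03, 3.03]. Speed limits (rad/s): [2.39, 2.39, 3.01, 3.14, 3.14, 3.14].

INTERFACE

Orientations are given as a rotation vector (axis times angle).
In Python, from plant import status, snapshot, hand_in gives the robot as it stands.
- The arm moves only by the tool servo_tool, never from a script. Its argument "motion" is text: rows parted by semicolons, each of 6 numbers parted by spaces: the shift along the tool's x, y, z in cm, then the turn, a rotation vector about the tool's x, y, z in rad. A call has 1 to 12 rows; each row is the pose to reach, as a shift and turn from the pose commanded when the call began, along the tool's axes at that moment; what a row does not reach only later rows make up. A row lasts 1/8 s, in which the tool goes at most 62.5 mm and 10.7 degrees, less where a joint would pass 70% of its speed; a pose out of reach is approached as far as the arm can. A call with a gripper value outside its range is refused whole. "fingers" is the closure, from 0 (fully open) to 1 (shut), set as the call begins (left out, the last holds). The fingers move at their own pace and stop on an object; "newtons" is the grip in N (left out, the last holds). Time passes only in rows, so rows that repeat a pose let the fingers close. It gives the time, the measured TCP pose, the force, the opening and the grip force at its end, in the units of the state.
- status.get_obs(): the state, without advancing time (a new reading comes with each control period).
- snapshot(name): name is "side" or "top" or "wrist"; returns a dict with "pixels" (384x512x3 uint8, red, green, blue), "range_z" (384x512 float32, m along the optical axis (not along the pixel's ray), 0 where there is no reading), "mtx" (3x3 intrinsics, pixels), "rvec" (rotation vector, rad) and "tvec" (3), from world to camera coordinates, as OpenCV has them; the wrist camera has in their place "tool_from_camera" (4x4, takes a point from camera to tool coordinates, whose origin is the TCP and whose axes are the flange's). Camera axes: x right, y down, z forward; pixel columns grow to the right and rows downward; lengths in m; the calibration is good to about 2 mm. A picture is of the moment at which its call begins: read the wrist's pose just before it.
- hand_in(): hands the job in; it is judged then, once.
The state is a dict: "t": time; "joint_pos": joint angles; "joint_vel": joint speeds; "joint_torque": joint torques, N m; "eef_pos": TCP position; "tcp_rot": TCP orientation; "ft_force": force on the tool from outside, world axes, zero at the start; "torque": the same for the moment, N m; "opening": finger opening in m; "finger_force": force on a finger pad.
Only numpy, scipy, OpenCV 4.12 (cv2) and the standard library are available. Lean on these libraries where they do the work, as an engineer would, in place of code of your own. Each camera call takes 0.05 s, during which the arm holds its last target. There are 200 camera calls.

TASK

Get the little table-top hob ready for cooking: first swing its white lid up and over by the steel bar, past upright, until it leans back and stays open by itself. Then switch the plate to high: pull the child-safe knob straight out to unlock it, turn it clockwise until its white pointer line is at the long mark, push it fully home again, and let go. Leave the other things on the counter where they stand.

Things in the scene. Friction and masses are not known exactly. Their poses are not given: they have to be found in the camera images.
- hob: Table-top electric hob fixed on the counter: steel housing 290 (x) x 200 (y) x 55 mm high, origin at the centre of its underside, z up. In its own axes: the round black hotplate (140 mm, top 66 mm above the counter) at x +55 y +5 is hidden by the closed lid; the knob stands on the open control strip at x -90 y -30; the lid hinges along the +y edge.
- long_mark (a point): Middle of the long mark (high): a flat black radial bar 22 mm long on the control strip, 49 mm from the knob's axis, near its +y side. Going clockwise seen from above, the marks round the knob are: a round dot (off) on its -x side (hob axes), a bar only 8 mm long (low), then this one.
- lid_hinge (a point): The middle of the lid's hinge line, 77 mm above the counter, over the hob's +y edge. The hinge line runs along the hob's x axis. Axes as the hob's.
- lid_bar (a point): Middle of the lid's steel handle: a round bar 12 mm thick, parallel to the hinge line, 225 mm from it, in the lid's plane; 118 mm clear between its end arms, 35 mm gap to the lid's edge (white plate 172 x 182 x 5 mm). Shut, it is 77 mm up, 33 mm outside the housing's -y edge, free above and below. Gripped from above it turns between the fingers, so the tool can stay upright.
- lid (a joint): Lid angle in rad: 0 shut (level), 1.57 upright, 1.90 leaning back on its stop, where it stays by its own weight (the lid weighs about 0.4 kg, nearly free hinge). Below about 1.6 it falls shut.
- knob_grip (a point): On the black knob's vertical axis, 88 mm above the counter when the knob is in. The knob: a round skirt 66 mm across, 9 mm high, with an upright grip bar on it 64 mm long, 16 wide, 36 high; this point is mid-length in the bar, 13 mm below its top. The bar runs along this point's x axis; a white pointer line marks its end towards -x.
- knob_stem (a joint): How far the knob is pulled out (upwards), in m: 0 fully home on the panel, 0.014 at its outer stop. Friction of about 3 N holds it wherever it is left; there is no spring.
- knob_cap (a joint): Knob angle in rad, growing clockwise from above: 0 pointer at the dot (off, about 0.15 free play either way), 0.65 short mark, 1.25 long mark, stop at 1.45. When in, it is locked by hidden pins; pulled out 10 mm or more it turns easily (0.03 N m). It goes fully home only at the dot or, within about 0.08 rad, at the short or the long mark.
- pot_mid (a point): Bystander: the middle of an open aluminium pot, 160 mm across, 85 mm high, loose.
- mug_mid (a point): Bystander: the middle of a white mug, 80 mm across, 90 mm high, loose.
- jar_mid (a point): Bystander: the middle of an amber glass jar with steel cap, 80 mm across, 140 mm high, loose.

How it is judged:
By the outcome, as a careful person would: the job done as asked, in the order asked, and still so for the second after the job is handed in, with the robot touching nothing.
It also fails if it takes over 64 s, if anything falls off the work surface, if the arm or the gripper's body presses on something with over 40 N, if the wrist force passes 120 N, or if a joint passes its speed limit or range.

## Working session

There is one attempt and no reset: what is moved stays moved. The work goes in short steps, Python scripts to look and compute and a tool call to move; the robot and the scene stay as the last step left them, time stands still between calls to the robot, and variables do not carry over. Pictures are saved under pics/ and viewed, at most 10 in all, crops included, and the job is handed in when it is done.

Besides the shell and the picture viewer there is one more tool, called after "Call:" by a JSON object that holds its "method" and its "body". servo_tool: Moves the arm, as the interface text tells. Its arguments: {"type":"object","properties":{"motion":{"type":"string"},"fingers":{"type":"number"},"newtons":{"type":"number"}},"required":["motion"]}

```bash
mkdir -p pics
cat > h.py <<'E'
import numpy as np, cv2
from scipy.spatial.transform import Rotation as R
from plant import status, snapshot, hand_in
def snap(n,save=None):
    o=status.get_obs(); s=snapshot(n)
    if n=="wrist":
        T=np.eye(4);T[:3,:3]=R.from_rotvec(o["tcp_rot"]).as_matrix();T[:3,3]=o["eef_pos"]
        s["W"]=T@s["tool_from_camera"]
    else:
        E=np.eye(4);E[:3,:3]=cv2.Rodrigues(np.array(s["rvec"],float))[0];E[:3,3]=np.ravel(s["tvec"])
        s["W"]=np.linalg.inv(E)
    if save: cv2.imwrite("pics/"+save+".png",s["pixels"][:,:,::-1])
    return s
def cloud(s):
    K=s["mtx"];z=s["range_z"];v,u=np.mgrid[:z.shape[0],:z.shape[1]]
    P=np.stack([(u-K[0,2])/K[0,0]*z,(v-K[1,2])/K[1,1]*z,z],-1)
    P=P@s["W"][:3,:3].T+s["W"][:3,3]; P[z==0]=np.nan
    return P
E
python3 - <<'E'
from h import *
ss={n:snap(n) for n in("side","top","wrist")}
np.save("s0.npy",ss,allow_pickle=True)
a=np.hstack([ss["side"]["pixels"],ss["top"]["pixels"]])
cv2.imwrite("pics/a.png",ss["top"]["pixels"][:,:,::-1]);cv2.imwrite("pics/b.png",ss["side"]["pixels"][:,:,::-1])
o=status.get_obs();print(o)
for n in ss: print(n,ss[n]["W"].round(3).tolist())
E
```

```text
{'t': 0.15, 'joint_pos': array([ 1.61910372e+00,  3.59221548e-01,  1.12961997e-02, -2.31931620e-04,
       -1.22408382e+00, -2.88088880e-01]), 'joint_vel': array([-0.0025891 , -0.00162635,  0.00314639,  0.00143827, -0.00095092,
        0.00058468]), 'joint_torque': array([-6.86201911e-04, -5.83272099e+01,  2.93292439e+01,  7.00119451e+00,
        8.84060893e-03, -1.13186934e-04]), 'eef_pos': array([0.16028733, 0.65555902, 0.40395408]), 'tcp_rot': array([ 3.11780317e+00, -3.75721899e-01, -1.87907955e-05]), 'ft_force': array([ 0.62654864, -0.54255322, -0.78318976]), 'torque': array([-0.00965422,  0.02820281, -0.01045733]), 'finger_force': 0.0, 'opening': 0.087769599706136}
side [[0.854, -0.346, 0.389, 0.11], [-0.521, -0.555, 0.649, -0.873], [-0.008, -0.757, -0.654, 0.906], [0.0, 0.0, 0.0, 1.0]]
top [[0.01, -0.988, 0.153, 0.447], [-1.0, -0.012, -0.012, -0.047], [0.014, -0.153, -0.988, 1.282], [0.0, 0.0, 0.0, 1.0]]
wrist [[-0.238, -0.941, -0.24, 0.223], [-0.971, 0.231, 0.057, 0.64], [0.001, 0.246, -0.969, 0.383], [0.0, 0.0, 0.0, 1.0]]
```

View pics/a.png

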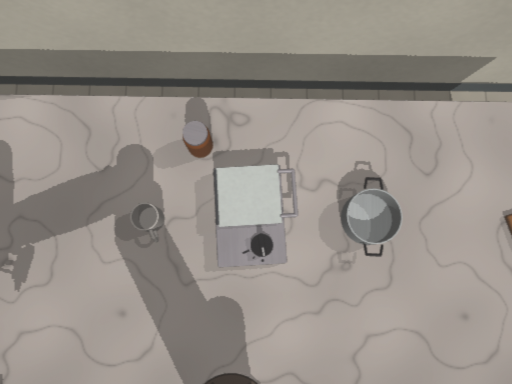

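View pics/b.png

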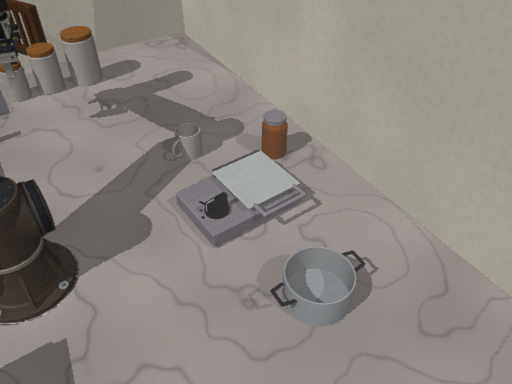

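The top view shows the hob with its lid (white, 217–282 × 167–226), the bar on the right at about (288,193), and the knob at about (261,245) with its pointer towards the robot. The jar is at (198,138), the mug at (146,217) and the pot at (373,217). So the hob's axes lie roughly along the world's.

```bash
python3 - <<'E'
from h import *
ss=np.load("s0.npy",allow_pickle=True).item()
P=cloud(ss["top"]);Q=cloud(ss["side"])
print("depth res at bar/knob top", P[193,288:298].round(3).tolist(), P[245,255:267].round(3).tolist())
for n,C,s in(("top",P,ss["top"]),("side",Q,ss["side"])):
    px=s["pixels"].astype(int)
    z=C[...,2]; reg=(C[...,0]>.2)&(C[...,0]<.75)&(C[...,1]>-.35)&(C[...,1]<.3)
    w=(px.min(-1)>170)&reg&(z>.06)&(z<.1)
    cnt=cv2.minAreaRect(C[w][:,:2].astype(np.float32)*1000); print(n,"lid",w.sum(),cnt,np.median(z[w]))
    print(cv2.boxPoints(cnt).round(0).tolist())
    h=reg&(z>.04)&(z<.066); 
    cnt=cv2.minAreaRect(C[h][:,:2].astype(np.float32)*1000); print(" housing",h.sum(),cnt, np.median(z[h]))
    k=reg&(z>.085)&(z<.115); p=C[k]; print(" knob pts",k.sum(),p.mean(0),p[:,2].max(), cv2.minAreaRect(p[:,:2].astype(np.float32)*1000))
E
python3 - <<'E'
import sys;sys.path.insert(0,'.')
from h import *
ss=np.load("s0.npy",allow_pickle=True).item()
a=ss["top"]["pixels"][150:285,185:315,::-1];b=ss["side"]["pixels"][140:250,165:325,::-1]
cv2.imwrite("pics/c.png",np.hstack([cv2.resize(a,(400,415),interpolation=cv2.INTER_CUBIC),cv2.resize(b,(400,415),interpolation=cv2.INTER_CUBIC)]))
E
```

```text
depth res at bar/knob top [[0.643, -0.165, -0.003], [0.642, -0.168, 0.003], [0.643, -0.171, -0.003], [0.643, -0.174, -0.002], [0.642, -0.177, 0.001], [0.63, -0.172, 0.084], [0.63, -0.175, 0.079], [0.63, -0.177, 0.084], [0.63, -0.18, 0.084], [0.642, -0.192, 0.002]] [[0.48, -0.064, 0.067], [0.481, -0.067, 0.06], [0.48, -0.07, 0.066], [0.48, -0.072, 0.069], [0.481, -0.075, 0.065], [0.479, -0.077, 0.102], [0.48, -0.08, 0.102], [0.48, -0.083, 0.102], [0.48, -0.086, 0.103], [0.48, -0.088, 0.101], [0.48, -0.091, 0.099], [0.481, -0.095, 0.068]]
top lid 3541 ((630.4857788085938, -143.4116973876953), (170.05946350097656, 377.6761169433594), 4.05299711227417) 0.08074632809092419
[[532.0, 39.0], [559.0, -338.0], [729.0, -326.0], [702.0, 51.0]]
 housing 2831 ((569.7688598632812, -36.303375244140625), (636.8591918945312, 318.7010498046875), 81.9838638305664) 0.05620627337861306
 knob pts 546 [ 0.56929277 -0.01302158  0.09137903] 0.10757027779304673 ((590.3682861328125, -39.9892578125), (637.0687255859375, 262.08428955078125), 79.6977767944336)
side lid 15 ((615.5518798828125, -48.56172180175781), (151.9449005126953, 171.88218688964844), 3.763803482055664) 0.08120648839120526
[[534.0, 32.0], [545.0, -139.0], [697.0, -129.0], [686.0, 42.0]]
 housing 3293 ((567.2045288085938, -30.68438720703125), (636.3367309570312, 315.8016662597656), 81.15274047851562) 0.05605841587359417
 knob pts 476 [ 0.53694287 -0.03065932  0.09219987] 0.11182295379850571 ((589.4539184570312, -40.18939208984375), (630.5401611328125, 257.245849609375), 78.35677337646484)
```

View pics/c.png

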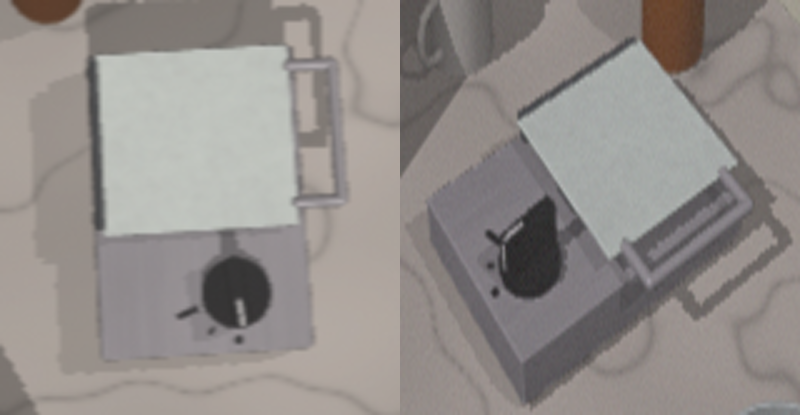

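The crop confirms that the bar is free outside the -y edge. The pointer is at the dot, which lies towards the robot, and the long mark is up-left of the dots on the knob's +y side. Next I fit the pieces with tighter masks.

Run:
```python
from h import *
ss=np.load("s0.npy",allow_pickle=True).item()
def rect(p): 
    r=cv2.minAreaRect(p[:,:2].astype(np.float32)*1000); return [np.round(x,1) for x in r]
for n in("top","side"):
    C=cloud(ss[n]);z=C[...,2];x=C[...,0];y=C[...,1];px=ss[n]["pixels"].astype(int)
    R0=(x>.38)&(x<.74)&(y>-.21)&(y<.09)
    L=R0&(z>.07)&(z<.09)&(px.min(-1)>150)&(y>-.14); 
    m=np.zeros(L.shape,np.uint8);m[L]=1; k,lab,st,_=cv2.connectedComponentsWithStats(m); L=lab==1+st[1:,4].argmax()
    print(n,"lid",L.sum(),rect(C[L]),np.median(z[L]))
    H=R0&(z>.045)&(z<.068)&(x<.55); print(" strip",rect(C[H]),np.median(z[H]))
    B=R0&(y<-.14)&(z>.065)&(z<.1)&(x>.5);p=C[B]; print(" bar all",B.sum(),rect(p),np.median(z[B]))
    b=p[p[:,1]<np.median(p[:,1])]
    b=p[(p[:,0]>.58)&(p[:,0]<.69)]; 
    print(" bar mid",len(b),b.mean(0),b.min(0),b.max(0),np.polyfit(b[:,0],b[:,1],1))
    k=C[R0&(x<.54)&(z>.092)&(z<.115)]; print(" knob",len(k),k.mean(0),rect(k),np.percentile(k[:,2],[50,95]))
    for nm,c,lo in(("jar",(.72,.09),.12),):
        pass
```

```text
top lid 3646 [array([623.6, -44.7]), array([172. , 181.1]), np.float64(4.2)] 0.0807463964423889
 strip [array([484. , -53.7]), array([120.2, 200.7]), np.float64(3.8)] 0.05641390542658686
 bar all 286 [array([ 625. , -162.4]), array([151.5,  46.3]), np.float64(0.8)] 0.08332567702727012
 bar mid 157 [ 0.63455611 -0.17543348  0.08310927] [ 0.58013502 -0.18365094  0.0735784 ] [ 0.68876886 -0.16626584  0.08882838] [ 0.06798474 -0.21857361]
 knob 134 [ 0.48061589 -0.08331531  0.10160452] [array([480.8, -83.5]), array([63.7, 16.1]), np.float64(10.2)] [0.10178233 0.10540382]
side lid 2573 [array([623.6, -45.1]), array([172.4, 186. ]), np.float64(4.2)] 0.08106668025280639
 strip [array([487.3, -54.3]), array([129.4, 205. ]), np.float64(3.3)] 0.05639239294678111
 bar all 326 [array([ 625.3, -163.9]), array([158.5,  47.6]), np.float64(0.1)] 0.08263364066175238
 bar mid 174 [ 0.63455688 -0.178705    0.08205762] [ 0.58166495 -0.18625225  0.07301194] [ 0.68981288 -0.14424305  0.08843321] [ 0.08135304 -0.23032813]
 knob 155 [ 0.47875013 -0.0875837   0.10045949] [array([480.4, -85.7]), array([64. , 17.6]), np.float64(8.8)] [0.10136893 0.10454014]
```

```bash
cat >> h.py <<'E'
def plan(*targets):
    "targets: (x,y,z of grasp point, yaw of tool x); prints shift cm + turn in present tool axes"
    o=status.get_obs(); T=R.from_rotvec(o["tcp_rot"])
    print("t",round(o["t"],2),"grasp",(o["eef_pos"]+.159*T.as_matrix()[:,2]).round(4),"yaw",np.arctan2(*T.as_matrix()[1::-1,0]).round(4),"tz",T.as_matrix()[:,2].round(4),"F",o["ft_force"].round(1),"op",round(o["opening"],4))
    for x,y,z,w in targets:
        D=R.from_euler("z",w)*R.from_matrix(np.diag([1.,-1,-1]))
        d=T.inv().apply(np.array([x,y,z])-.159*D.as_matrix()[:,2]-0-o["eef_pos"])
        print((d*100).round(2),(T.inv()*D).as_rotvec().round(3))
E
python3 -c "
from h import *
plan((.633,-.177,.2,.073))"
```

```text
t 0.15 grasp [0.1603 0.6554 0.245 ] yaw -0.2399 tz [-2.0e-04 -1.2e-03 -1.0e+00] F [ 0.6 -0.5 -0.8] op 0.0878
[65.7  69.64  4.59] [ 0.001  0.    -0.313]
```

Call:
{"method": "servo_tool", "body": {"motion": "3.3 3.5 0.2 0 0 0; 7.5 8 0.5 0 0 -0.05; 11.8 12.5 0.8 0 0 -0.1; 16 17 1.2 0 0 -0.15; 20 21.3 1.5 0 0 -0.2; 24 25.5 2 0 0 -0.25; 28 29.8 2 0 0 -0.3; 32 34 2.3 0 0 -0.313; 36 38.2 2.6 0 0 -0.313; 40 42.5 3 0 0 -0.313; 44 46.7 3.3 0 0 -0.313; 48 51 3.6 0 0 -0.313", "fingers": 0.65, "newtons": 12}}

```text
t: 1.65
eef_pos: [0.5061, 0.0445, 0.3687]
tcp_rot: [-3.139, -0.115, -0.001]
ft_force: [0.5, 1.6, 0.5]
opening: 0.0306
finger_force: 0.0
```

```bash
python3 -c "
from h import *
plan((.633,-.177,.2,.073))"
```

```text
t 1.65 grasp [0.5061 0.0445 0.2097] yaw 0.0735 tz [ 4.e-04  2.e-04 -1.e+00] F [0.5 1.6 0.5] op 0.0306
[11.03 23.02  0.97] [-0.    -0.     0.001]
```

Call:
{"method": "servo_tool", "body": {"motion": "2.2 4.6 0.2 0 0 0; 4.4 9.2 0.4 0 0 0; 6.6 13.8 0.6 0 0 0; 8.8 18.4 0.8 0 0 0; 10.5 22 1 0 0 0; 11 23 1 0 0 0; 11 23 1 0 0 0; 11 23 1 0 0 0"}}

```text
t: 2.65
eef_pos: [0.6316, -0.1741, 0.3588]
tcp_rot: [-3.139, -0.116, 0.0]
ft_force: [0.2, -0.4, -0.5]
opening: 0.0309
finger_force: 0.0
```

Run:
```python
from h import *
plan((.633,-.1768,.083,.073))
s=snap("wrist","d");C=cloud(s);x,y,z=C[...,0],C[...,1],C[...,2]
B=(y<-.15)&(y>-.21)&(z>.06)&(z<.1)&(x>.585)&(x<.685);p=C[B]
print(len(p));
if len(p): print(p.mean(0),np.percentile(p,[2,98],axis=0),np.polyfit(p[:,0],p[:,1],1))
print(s["W"][:3,3])
```

```text
t 2.65 grasp [ 0.6316 -0.1741  0.1998] yaw 0.074 tz [-0.e+00  2.e-04 -1.e+00] F [ 0.2 -0.4 -0.5] op 0.0309
[ 0.12  0.28 11.68] [-0.     0.     0.001]
1144
[ 0.63806142 -0.17388945  0.08122549] [[ 0.58913387 -0.18119749  0.07778253]
 [ 0.68322777 -0.16657694  0.08341946]] [ 0.06895621 -0.21788774]
[ 0.69644941 -0.16927422  0.33827103]
```

View pics/d.png

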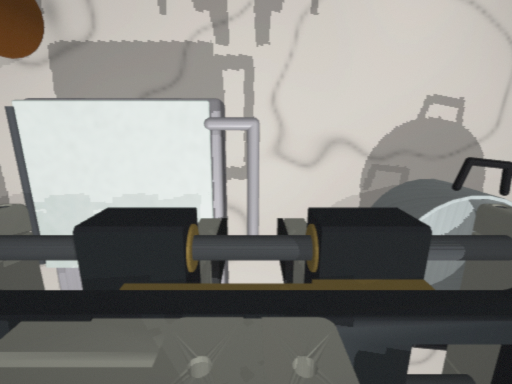

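The bar is centred between the fingers (column ~253, fingers at 213 and 292). The wrist fit gives the bar's line at y = -0.174 and its centre at z ≈ 0.077. Both agree with the other views, so I descend and close.

Call:
{"method": "servo_tool", "body": {"motion": "0.1 0 3.5 0 0 0; 0.1 0 7 0 0 0; 0.1 0 10 0 0 0; 0.1 0 11.5 0 0 0; 0.1 0 11.8 0 0 0; 0.1 0 11.8 0 0 0"}}

```text
t: 3.45
eef_pos: [0.6334, -0.1748, 0.2417]
tcp_rot: [3.139, 0.116, 0.002]
ft_force: [-0.0, -0.8, -0.0]
opening: 0.0305
finger_force: 0.0
```

Call:
{"method": "servo_tool", "body": {"motion": "0 0 0 0 0 0; 0 0 0 0 0 0; 0 0 0 0 0 0; 0 0 0 0 0 0", "fingers": 1, "newtons": 12}}

```text
t: 3.95
eef_pos: [0.6332, -0.1748, 0.2413]
tcp_rot: [-3.139, -0.115, -0.001]
ft_force: [-1.5, 3.5, 5.4]
opening: 0.0114
finger_force: 12.0
```

Run:
```python
from h import *
plan()
o=status.get_obs()
c0=np.cos(0)
for th in np.arange(.1,1.95,.1):
    print(round(th,2), "y(tool) %.2f z %.2f"%(-22.5*(1-np.cos(th)), -22.5*np.sin(th)))
```

```text
t 3.95 grasp [ 0.6333 -0.1748  0.0823] yaw 0.0733 tz [ 9.e-04  1.e-04 -1.e+00] F [-1.5  3.5  5.4] op 0.0114
0.1 y(tool) -0.11 z -2.25
0.2 y(tool) -0.45 z -4.47
0.3 y(tool) -1.00 z -6.65
0.4 y(tool) -1.78 z -8.76
0.5 y(tool) -2.75 z -10.79
0.6 y(tool) -3.93 z -12.70
0.7 y(tool) -5.29 z -14.49
0.8 y(tool) -6.82 z -16.14
0.9 y(tool) -8.51 z -17.62
1.0 y(tool) -10.34 z -18.93
1.1 y(tool) -12.29 z -20.05
1.2 y(tool) -14.35 z -20.97
1.3 y(tool) -16.48 z -21.68
1.4 y(tool) -18.68 z -22.17
1.5 y(tool) -20.91 z -22.44
1.6 y(tool) -23.16 z -22.49
1.7 y(tool) -25.40 z -22.31
1.8 y(tool) -27.61 z -21.91
1.9 y(tool) -29.77 z -21.29
```

Call:
{"method": "servo_tool", "body": {"motion": "0 -0.03 -1.1 0 0 0; 0 -0.11 -2.25 0 0 0; 0 -0.45 -4.47 0 0 0; 0 -1 -6.65 0 0 0; 0 -1.78 -8.76 0 0 0; 0 -2.75 -10.79 0 0 0; 0 -3.93 -12.7 0 0 0; 0 -5.29 -14.49 0 0 0; 0 -6.82 -16.14 0 0 0; 0 -7.65 -16.9 0 0 0; 0 -7.65 -16.9 0 0 0"}}

```text
t: 5.32
eef_pos: [0.6274, -0.0998, 0.4132]
tcp_rot: [3.136, 0.116, 0.005]
ft_force: [1.6, -8.9, 5.9]
opening: 0.0114
finger_force: 12.0
```

Run:
```python
from h import *
plan()
for th in np.arange(.85,1.95,.1):
    print(round(th,2), "y(tool) %.2f z %.2f"%(-22.5*(np.cos(.85)-np.cos(th)), -22.5*(np.sin(th)-np.sin(.85))))
```

```text
t 5.33 grasp [ 0.6279 -0.1003  0.2542] yaw 0.0738 tz [ 0.0034 -0.0033 -1.    ] F [ 1.6 -8.9  5.9] op 0.0114
0.85 y(tool) -0.00 z -0.00
0.95 y(tool) -1.76 z -1.40
1.05 y(tool) -3.65 z -2.61
1.15 y(tool) -5.66 z -3.63
1.25 y(tool) -7.75 z -4.45
1.35 y(tool) -9.92 z -5.05
1.45 y(tool) -12.14 z -5.43
1.55 y(tool) -14.38 z -5.59
1.65 y(tool) -16.63 z -5.53
1.75 y(tool) -18.86 z -5.24
1.85 y(tool) -21.05 z -4.72
```

Call:
{"method": "servo_tool", "body": {"motion": "0 -0.8 -0.7 0 0 0; 0 -1.76 -1.4 0 0 0; 0 -3.65 -2.61 0 0 0; 0 -5.66 -3.63 0 0 0; 0 -7.75 -4.45 0 0 0; 0 -9.92 -5.05 0 0 0; 0 -12.14 -5.43 0 0 0; 0 -14.38 -5.59 0 0 0; 0 -16.63 -5.53 0 0 0; 0 -18.86 -5.24 0 0 0; 0 -20.5 -4.87 0 0 0; 0 -20.5 -4.87 0 0 0"}}

```text
t: 6.82
eef_pos: [0.6126, 0.1078, 0.458]
tcp_rot: [-3.139, -0.118, -0.001]
ft_force: [4.4, 2.5, 4.0]
opening: 0.0114
finger_force: 12.0
```

Run:
```python
from h import *
plan()
snap("side","e")
```

```text
t 6.83 grasp [0.6127 0.108  0.299 ] yaw 0.0749 tz [ 7.e-04  8.e-04 -1.e+00] F [4.4 2.5 4. ] op 0.0114
```

View pics/e.png

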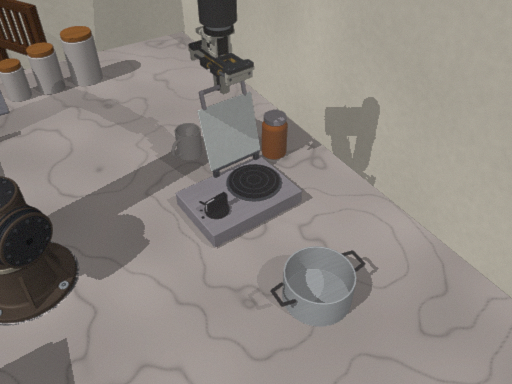

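The lid stands at about 1.84 rad, past upright, with the bar still held. I ease it the last bit and release.

Call:
{"method": "servo_tool", "body": {"motion": "0 -0.4 0.12 0 0 0; 0 -0.9 0.3 0 0 0; 0 -0.9 0.3 0 0 0; 0 -0.9 0.3 0 0 0"}}

```text
t: 7.38
eef_pos: [0.612, 0.1154, 0.4556]
tcp_rot: [-3.139, -0.115, -0.002]
ft_force: [4.8, 3.1, 5.2]
opening: 0.0113
finger_force: 12.0
```

Call:
{"method": "servo_tool", "body": {"motion": "0 0 0 0 0 0; 0 0 0 0 0 0; 0 0 0 0 0 0; 0 0 0 0 0 0", "fingers": 0.65}}

```text
t: 7.88
eef_pos: [0.6116, 0.1146, 0.455]
tcp_rot: [3.139, 0.115, -0.002]
ft_force: [-0.3, 0.1, 0.5]
opening: 0.0307
finger_force: 0.0
```

Call:
{"method": "servo_tool", "body": {"motion": "0 0 -1.5 0 0 0; 0 0 -3.5 0 0 0; 0 0 -6 0 0 0; 0 0 -8 0 0 0; 0 0 -8 0 0 0"}}

```text
t: 8.5
eef_pos: [0.6118, 0.1145, 0.5383]
tcp_rot: [-3.138, -0.115, -0.006]
ft_force: [0.6, 0.5, 0.5]
opening: 0.0307
finger_force: 0.0
```

Run:
```python
from h import *
plan((.4805,-.0845,.25,.16))
s=snap("side");C=cloud(s);x,y,z=C[...,0],C[...,1],C[...,2]
B=(x>.5)&(x<.7)&(y>.0)&(y<.2)&(z>.1)&(z<.36); p=C[B]
p=p[:,[1,2]]+0; 
yh=C[B]@np.array([-.0732,.9973,0])-np.array([.6168,.0478,0])@np.array([-.0732,.9973,0])
print(B.sum(),np.polyfit(z[B]-.077,yh,1),z[B].max())
```

```text
t 8.5 grasp [0.6125 0.1147 0.3793] yaw 0.0732 tz [ 0.0041  0.0014 -1.    ] F [0.6 0.5 0.5] op 0.0307
[-14.6   18.9   12.85] [-0.001 -0.004 -0.087]
3369 [ 0.3344463  -0.00203456] 0.2996497880492932
```

The lid rests at about 1.89 rad, which is its stop. Now to the knob.

Call:
{"method": "servo_tool", "body": {"motion": "-2 2.5 0 0 0 0; -5 6.2 0.5 0 0 0; -8 10 2 0 0 0; -11 14 5 0 0 -0.04; -13.5 17.5 9 0 0 -0.087; -14.6 18.9 12 0 0.004 -0.087; -14.6 18.9 12.8 0 0.004 -0.087; -14.6 18.9 12.8 0 0.004 -0.087; -14.6 18.9 12.8 0 0.004 -0.087", "fingers": 0.3}}

```text
t: 9.68
eef_pos: [0.4808, -0.0838, 0.4084]
tcp_rot: [-3.131, -0.253, -0.009]
ft_force: [-0.9, -0.5, -0.4]
opening: 0.0611
finger_force: 0.0
```

Run:
```python
from h import *
s=snap("wrist","f")
C=cloud(s);x,y,z=C[...,0],C[...,1],C[...,2]
k=(x>.42)&(x<.53)&(y>-.14)&(y<-.03)&(z>.093)&(z<.115);p=C[k]
print(len(p))
if len(p)>20: print(p.mean(0),cv2.minAreaRect(p[:,:2].astype(np.float32)*1000),np.median(p[:,2]))
# dark marks on the strip
px=s["pixels"].astype(int)
d=((px.max(-1)<70)&(z>.05)&(z<.062)&(x>.38)&(x<.54)&(y>-.15)&(y<.05)).astype(np.uint8)
n,lab,st,ce=cv2.connectedComponentsWithStats(d)
for i in range(1,n):
    if st[i,4]>8: print(st[i].tolist(),C[lab==i].mean(0).round(4))
t=snap("top"); C=cloud(t);x,y,z=C[...,0],C[...,1],C[...,2]
plan((.4805,-.0845,.09,.16))
```

```text
805
[ 0.48190464 -0.08156817  0.10010956] ((480.7986145019531, -81.56391906738281), (63.439186096191406, 15.599000930786133), 9.445189476013184) 0.10022787264242988
[206, 185, 15, 6, 43] [ 0.4621 -0.0372  0.0558]
t 9.78 grasp [ 0.4815 -0.0838  0.2492] yaw 0.1611 tz [ 5.3e-03  6.0e-04 -1.0e+00] F [ 0.2 -0.1 -0.4] op 0.061
[-0.11  0.06 15.92] [ 0.    -0.005  0.001]
```

View pics/f.png

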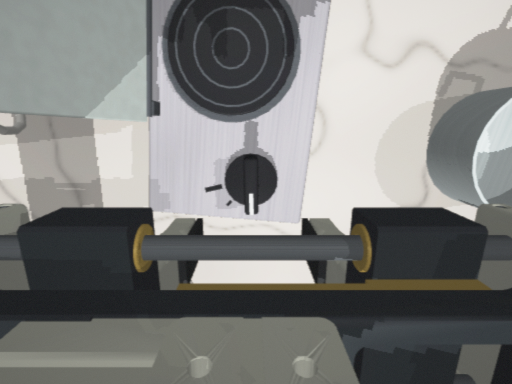

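The wrist view shows the knob at (250,180) with its pointer at the dot. The long mark, at (214,188), comes out 49 mm from the knob axis as stated. The bar yaw is 0.165 now and its target is -1.178. I descend and grip.

Call:
{"method": "servo_tool", "body": {"motion": "0 0 4 0 0 0; -0.1 0 8.5 0 -0.005 0.003; -0.1 0 13 0 -0.005 0.003; -0.1 0 15.5 0 -0.005 0.003; -0.1 0 16.1 0 -0.005 0.003; -0.1 0 16.1 0 -0.005 0.003; -0.1 0 16.1 0 -0.005 0.003"}}

```text
t: 10.65
eef_pos: [0.4803, -0.0844, 0.2477]
tcp_rot: [3.132, 0.247, 0.002]
ft_force: [0.1, -0.2, 0.1]
opening: 0.0615
finger_force: 0.0
```

Call:
{"method": "servo_tool", "body": {"motion": "0 0 0 0 0 0; 0 0 0 0 0 0; 0 0 0 0 0 0; 0 0 0 0 0 0; 0 0 0 0 0 0; 0 0 0 0 0 0", "fingers": 1, "newtons": 30}}

```text
t: 11.4
eef_pos: [0.4795, -0.0834, 0.2464]
tcp_rot: [-3.13, -0.246, 0.001]
ft_force: [-3.0, 12.1, 4.7]
opening: 0.0158
finger_force: 30.0
```

```bash
python3 -c "
from h import *
plan()"
```

```text
t 11.4 grasp [ 0.4794 -0.0831  0.0874] yaw 0.1567 tz [-6.0e-04  1.8e-03 -1.0e+00] F [-3.  12.1  4.7] op 0.0158
```

Call:
{"method": "servo_tool", "body": {"motion": "0 -0.15 0 0 0 0; 0 -0.15 -0.3 0 0 0; 0 -0.15 -0.7 0 0 0; 0 -0.15 -1.1 0 0 0; 0 -0.15 -1.4 0 0 0; 0 -0.15 -1.4 0 0 0; 0 -0.15 -1.4 0 0 0"}}

```text
t: 12.28
eef_pos: [0.4794, -0.0829, 0.2605]
tcp_rot: [-3.132, -0.246, 0.001]
ft_force: [0.8, 6.5, -2.6]
opening: 0.0159
finger_force: 30.0
```

```bash
python3 -c "
from h import *
plan()
s=snap('side');C=cloud(s);x,y,z=C[...,0],C[...,1],C[...,2]
px=s['pixels'].max(-1)
k=(x>.44)&(x<.52)&(y>-.125)&(y<-.045)&(z>.058)&(z<.125)&(px<75);print(np.histogram(z[k],bins=np.arange(.058,.126,.004)))"
```

```text
t 12.28 grasp [ 0.4793 -0.0829  0.1015] yaw 0.1571 tz [-7.e-04  1.e-04 -1.e+00] F [ 0.8  6.5 -2.6] op 0.0159
(array([ 4,  0,  1,  9, 29, 71, 11, 13, 10,  8, 11,  7, 11, 13, 13,  0]), array([0.058, 0.062, 0.066, 0.07 , 0.074, 0.078, 0.082, 0.086, 0.09 ,
       0.094, 0.098, 0.102, 0.106, 0.11 , 0.114, 0.118, 0.122]))
```

The knob is out by the full 14 mm. Now I turn it clockwise by 1.335 (positive about the tool's z).

Call:
{"method": "servo_tool", "body": {"motion": "0 -0.06 0 0 0 0.06; 0 -0.06 0 0 0 0.18; 0 -0.06 0 0 0 0.31; 0 -0.06 0 0 0 0.44; 0 -0.06 0 0 0 0.57; 0 -0.06 0 0 0 0.7; 0 -0.06 0 0 0 0.83; 0 -0.06 0 0 0 0.96; 0 -0.06 0 0 0 1.09; 0 -0.06 0 0 0 1.22; 0 -0.06 0 0 0 1.335; 0 -0.06 0 0 0 1.335"}}

```text
t: 13.82
eef_pos: [0.4802, -0.0811, 0.2606]
tcp_rot: [-2.608, 1.746, -0.001]
ft_force: [3.0, 13.5, -6.0]
opening: 0.0156
finger_force: 30.0
```

Call:
{"method": "servo_tool", "body": {"motion": "0 0 0 0 0 0; 0 0 0 0 0 0"}}

```text
t: 14.08
eef_pos: [0.4802, -0.0812, 0.2606]
tcp_rot: [-2.61, 1.744, -0.001]
ft_force: [2.6, 13.8, -5.9]
opening: 0.0159
finger_force: 30.0
```

```bash
python3 -c "
from h import *
plan()
print(status.get_obs()['torque'])
s=snap('side');cv2.imwrite('pics/g.png',cv2.resize(s['pixels'][120:250,150:310,::-1],None,fx=4,fy=4,interpolation=cv2.INTER_CUBIC))"
```

```text
t 14.07 grasp [ 0.4805 -0.0808  0.1016] yaw -1.178 tz [ 0.0019  0.0022 -1.    ] F [ 2.6 13.8 -5.9] op 0.0159
[ 5.46463346 -1.09288873 -0.03015711]
```

View pics/g.png

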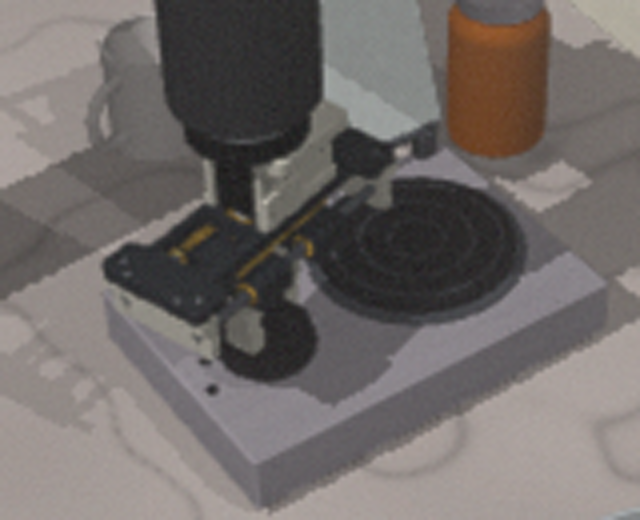

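Call:
{"method": "servo_tool", "body": {"motion": "-0.14 -0.06 0.05 0 0 0; -0.14 -0.06 0.05 0 0 0; -0.14 -0.06 0.05 0 0 0"}}

```text
t: 14.5
eef_pos: [0.4802, -0.0806, 0.2605]
tcp_rot: [-2.612, 1.744, -0.002]
ft_force: [3.3, 7.1, -2.8]
opening: 0.0159
finger_force: 30.0
```

```bash
python3 -c "
from h import *
plan()
o=status.get_obs();print(o['torque'],o['joint_pos'].round(3))
s=snap('wrist','w1')
C=cloud(s);x,y,z=C[...,0],C[...,1],C[...,2]
k=(x>.42)&(x<.54)&(y>-.14)&(y<-.03)&(z>.106)&(z<.125)&(s['pixels'].max(-1)<90);p=C[k]
print(len(p))
if len(p)>20: print(cv2.minAreaRect(p[:,:2].astype(np.float32)*1000))
"
```

```text
t 14.5 grasp [ 0.4805 -0.0805  0.1015] yaw -1.1775 tz [ 1.7e-03  4.0e-04 -1.0e+00] F [ 3.3  7.1 -2.8] op 0.0159
[ 2.4682263  -1.22766055 -0.02212166] [ 0.239  0.2   -0.586  0.    -0.783  0.155]
2016
((483.3371276855469, -88.88878631591797), (22.681995391845703, 50.63806915283203), 13.884894371032715)
```

Call:
{"method": "servo_tool", "body": {"motion": "-0.05 0 0.3 0 0 0; -0.05 0 0.7 0 0 0; -0.05 0 1.1 0 0 0; -0.05 0 1.4 0 0 0; -0.05 0 1.6 0 0 0; -0.05 0 1.6 0 0 0; -0.05 0 1.6 0 0 0"}}

```text
t: 15.42
eef_pos: [0.4801, -0.0804, 0.2462]
tcp_rot: [-2.613, 1.743, -0.004]
ft_force: [-3.2, 6.4, 23.3]
opening: 0.0157
finger_force: 30.0
```

```bash
python3 -c "
from h import *
plan()"
```

```text
t 15.43 grasp [ 0.4806 -0.0805  0.0872] yaw -1.1766 tz [ 2.6e-03 -5.0e-04 -1.0e+00] F [-3.2  6.4 23.3] op 0.0157
```

It is back at its original in-height with 23 N on the bottom stop, so it is home. I relieve the force, release and rise.

Call:
{"method": "servo_tool", "body": {"motion": "0 0 -0.15 0 0 0; 0 0 -0.15 0 0 0"}}

```text
t: 15.68
eef_pos: [0.4801, -0.0804, 0.2464]
tcp_rot: [-2.612, 1.744, -0.003]
ft_force: [3.0, 4.3, 7.7]
opening: 0.0163
finger_force: 30.0
```

Call:
{"method": "servo_tool", "body": {"motion": "0 0 0 0 0 0; 0 0 0 0 0 0; 0 0 0 0 0 0; 0 0 0 0 0 0; 0 0 0 0 0 0", "fingers": 0.5}}

```text
t: 16.3
eef_pos: [0.479, -0.0805, 0.2452]
tcp_rot: [2.611, -1.744, -0.001]
ft_force: [-0.2, -1.2, 1.5]
opening: 0.0442
finger_force: 0.0
```

Call:
{"method": "servo_tool", "body": {"motion": "0 0 -1.5 0 0 0; 0 0 -4 0 0 0; 0 0 -8 0 0 0; 0 0 -13 0 0 0; 0 0 -18 0 0 0; 0 0 -20 0 0 0; 0 0 -20 0 0 0; 0 0 -20 0 0 0"}}

```text
t: 17.3
eef_pos: [0.4789, -0.0804, 0.4443]
tcp_rot: [2.611, -1.744, -0.003]
ft_force: [-0.1, 0.5, -0.0]
opening: 0.0437
finger_force: 0.0
```

Run:
```python
from h import *
plan()
s=snap('side')
for n,t in(('side',s),('wrist',snap('wrist'))):
    C=cloud(t);x,y,z=C[...,0],C[...,1],C[...,2]
    k=(x>.42)&(x<.54)&(y>-.14)&(y<-.03)&(z>.092)&(z<.125);p=C[k]
    print(n,len(p))
    if len(p)>20: print(cv2.minAreaRect(p[:,:2].astype(np.float32)*1000),np.median(p[:,2]))
    if n=='side':
        B=(x>.5)&(x<.7)&(y>.0)&(y<.2)&(z>.1)&(z<.32);print('lid',np.polyfit(z[B],y[B],1),B.sum())
cv2.imwrite('pics/i.png',cv2.resize(s['pixels'][60:340,110:400,::-1],(620,598),interpolation=cv2.INTER_CUBIC))
```

```text
t 17.3 grasp [ 0.4785 -0.0804  0.2853] yaw -1.178 tz [-2.4e-03 -2.0e-04 -1.0e+00] F [-0.1  0.5 -0. ] op 0.0437
side 152
((480.5751953125, -84.65828704833984), (19.87950897216797, 66.68318176269531), 25.069900512695312) 0.10151040375150044
lid [0.36542642 0.01565329] 1757
wrist 641
((481.27825927734375, -81.36518096923828), (14.866142272949219, 64.64271545410156), 22.660554885864258) 0.10023996970291554
```

View pics/i.png

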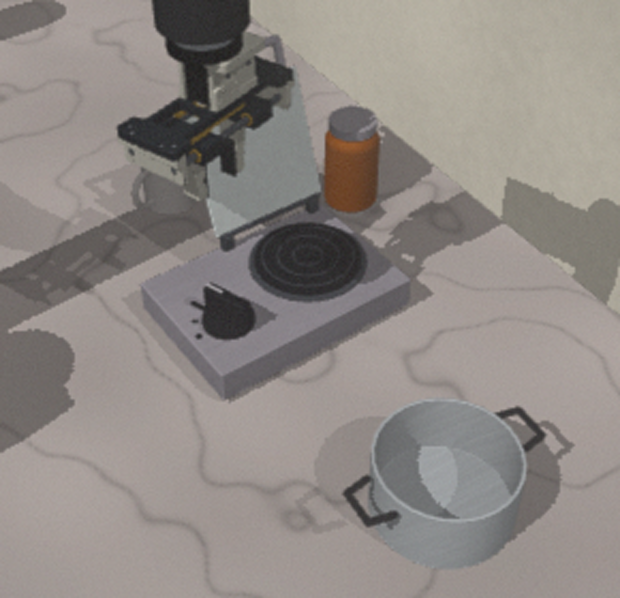

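The knob top is at 0.100, its home height, and its yaw is -67.3°, on the long mark. In the picture the pointer at (215,288) points at the long mark near (197,305), the lid stands open on its stop, and the bystanders have not moved.

```bash
python3 -c "
from h import *
print(hand_in())"
```

```text
the job is handed in; nothing more can be done
None
```

The job is done and handed in: the lid leans open on its stop, the knob points at the long mark and is pushed fully home, and the pot, mug and jar were not touched; robot time was about 17 s.

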